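# Clamp a tube rack on the shaker

### The arm

A 6-joint arm with a two-finger parallel gripper is mounted at the origin on a cart in front of the work surface, level with it; the furniture and walls round the work are solid. World frame = base frame: x ahead of the robot, y to its left, z up, the work surface at z = 0. Lengths are in m, angles in rad, forces in N, time in s.
With the tool pointing down it reaches from about 0.3 to 0.875 m from the base axis. Payload 6.4 kg.
Tool frame: the origin (TCP) lies midway between the tips of the shut fingers; the grasp point (between the pads) lies 19 mm behind it; z points along the fingers, y is the line along which they close (so a half turn about z gives the same grasp; the last joint's range is limited). The gripper opens to 88 mm and grips with 3 to 60 N. Pads are 18 mm wide; open, the fingers measure 123 mm over their backs; the gripper's body (75 mm by 187 mm) begins 45 mm behind the grasp point.
Start: joints at [-1.459, 0.181, 1.607, -0, 1.354, -0.206], TCP at [0.18, -0.546, 0.239] pointing down, gripper open.
Joint ranges: [-2.99, 2.99], [-0.89, 2.07], [0.3, 2.58], [-1.14, 4.28], [0, 2.63], [-3.12, 3.12]. Speed limits (rad/s): [2.57, 2.57, 3.01, 3.14, 3.14, 3.14].

### API

Orientations are given as a rotation vector (axis times angle).
In Python, from plant import robot gives the robot as it stands.
- The arm moves only by the shell command python3 -m inch 'ROWS'. ROWS is a JSON object whose one key "plan" holds a list of rows, each a list of 3 entries, a list of its own where there are three numbers: the closure, from 0 (fully open) to 1 (shut), then the shift along the tool's x, y, z in units of 40 mm (1.0 is 40 mm), then the turn about the tool's z in degrees. A call has 1 to 20 rows; each row shifts and turns the commanded pose from where the row before left it, along the tool's axes as they then stand; what a row does not reach is not made up. A row lasts 1/10 s, in which the tool goes at most 50 mm and 8.59 degrees, less where a joint would pass 70% of its speed; a pose out of reach is approached as far as the arm can. A call is refused whole if a number of a shift passes 1 or a number of a turn 8.59, either way. A call with a gripper value outside its range is refused whole. The fingers move at their own pace and stop on an object; the grip force is fixed at half the most. Time passes only in rows, so rows that do not move let the fingers close. It gives the time, the measured TCP pose, the force, the opening and the grip force at its end, in the units of the state.
- robot.observe(): the state, without advancing time (a new reading comes with each control period).
- robot.grab_frame(name): name is "side" or "top"; returns the picture (400x640x3 uint8, red, green, blue); there is no depth.
- robot.camera_info(name): a dict with "camera_matrix" (3x3 intrinsics, pixels), "k1" (the pictures are not rectified: a ray, as slopes to the right and down, at radius r is drawn at 1 + k1 r^2 times it, then the intrinsics apply), "extrinsics" (4x4, takes a point from camera to world coordinates). Camera axes: x right, y down, z forward; pixel columns grow to the right and rows downward; lengths in m; the calibration is good to about 2 mm. A picture is of the moment at which its call begins. camera_info takes no time and is no camera call.
- robot.job_done(): hands the job in; it is judged then, once.
The state is a dict: "time_s": time; "joint_pos": joint angles; "qd": joint speeds; "effort": joint torques, N m; "position": TCP position; "orientation": TCP orientation; "ft_force": force on the tool from outside, world axes, zero at the start; "ft_torque": the same for the moment, N m; "width": opening from 0.0 (shut) to 1.0 (fully open); "grasp_force": force on a finger pad.
Only numpy, scipy, OpenCV 4.12 (cv2) and the standard library are available. Lean on these libraries where they do the work, as an engineer would, in place of code of your own. Each camera call takes 0.05 s, during which the arm holds its last target. There are 200 camera calls.

### The job

Get the tube shaker ready to run: push the tube rack along the platform until it is fully home against the end stop, then turn the thumbscrew above it clockwise with strokes of the fingertips on its wings until it is tight and turns no further, so that the hold-down plate presses on all four tube caps. Only push: do not lift the rack or the tubes, and leave the things around the shaker where they are.

Things in the scene. Friction and masses are not known exactly. Their poses are not given: they have to be found in the camera images.
- shaker: small white tube shaker fixed to the bench, housing 156 (x) x 216 (y) x 50 mm; origin at the centre of its underside, x axis pointing away from the robot, y to the left. On it lies an aluminium platform, 70 x 216 mm, its top 64 mm above the bench, with two guide rails along y (54 mm apart, 13 mm high)
- end_stop (a point): centre of the face of the upright end stop at the left (+y) end of the platform, at x = -22, y = +100, z = 91 mm of the shaker; the stop is 54 mm high, 60 mm wide, and the rack's left end plate rests on it when home
- rack_home (a point): point on the platform top straight below the thumbscrew, at x = -22, y = +34, z = 64 mm of the shaker; the rack's origin is here when the rack is fully home
- clamp_arm (a point): top of the grey clamp arm where the thumbscrew passes through its brass bush, 200 mm above the bench, above rack_home; the arm is 34 mm wide (y), its top is 196 mm above the bench; it comes from a column behind the rails (+x, no higher than the arm) and ends 37 mm in front of the screw's axis
- rack: blue plastic test-tube rack, 50 (x) x 132 (y) x 66 mm, loose, about 0.17 kg with its tubes; origin at the centre of its underside, y along its length. It stands on the platform between the rails (2 mm play each side), 50 to 70 mm short of the end stop. Both ends are flat closed plates 50 mm wide, 66 mm high; pushed on its right (-y) end plate it slides along
- tube_0: loose capped blood tube standing in the rack, first from the rack's -y end, in the -x row; 80 mm long, body 12 mm, cap 15 mm; origin at the centre of its bottom, 8 mm above the rack's underside; its cap top is 88 mm above the rack's underside, 22 mm above the rack
- tube_2: loose capped blood tube standing in the rack, second, in the +x row; 80 mm long, body 12 mm, cap 15 mm; origin at the centre of its bottom, 8 mm above the rack's underside; its cap top is 88 mm above the rack's underside, 22 mm above the rack
- tube_3: loose capped blood tube standing in the rack, third, in the -x row; 80 mm long, body 12 mm, cap 15 mm; origin at the centre of its bottom, 8 mm above the rack's underside; its cap top is 88 mm above the rack's underside, 22 mm above the rack
- tube_4: loose capped blood tube standing in the rack, fourth, in the +x row; 80 mm long, body 12 mm, cap 15 mm; origin at the centre of its bottom, 8 mm above the rack's underside; its cap top is 88 mm above the rack's underside, 22 mm above the rack
- thumbscrew (a joint): angle of the steel thumbscrew about its upright axis, rad; grows as it turns clockwise seen from above, driving the hold-down plate down 8 mm a turn. 0 is fully raised; starts at 0 to 3; the plate meets the caps at about 9.4; at 12.57 its shoulder bottoms and it turns no further. Turns easily (0.03, at the end 0.05 N m), stays where left. At 0 the wing with wing_tip points along the shaker's +y
- screw_centre (a point): on the thumbscrew's axis at mid-height of its two wings (one each side), 233 mm above the bench when fully raised, 217 mm when fully down. The wings are flat round lobes in one upright plane, 6 mm thick, 22 mm high (11 mm above and below this point), reaching 32 mm from the axis; the hub between them is 19 mm in diameter
- wing_tip (a point): outer end of one wing, 32 mm from the axis, at the height of screw_centre
- hold_plate: hold-down plate under the arm, aluminium with black rubber face, 46 (x) x 84 (y) x 10 mm; origin at the centre of its underside, on the screw's axis, 164 mm above the bench when the screw is at 0. It is sprung: pressed on the caps it gives up to 4 mm, about 12 N with the screw fully down
- guide_pin (a point): top of the plate's upright steel guide pin, 8 mm thick, which passes through the arm 42 mm behind the screw's axis (+x of the shaker) and stands higher than the wings (245 mm above the bench with the screw at 0), so a finger cannot be led all the way round the screw; it moves up and down with the plate
- bottle_left: small white reagent bottle with screw cap, 32 mm wide, 59 mm tall, on the bench to the left of the shaker; loose bystander; origin at the centre of its underside
- petri_dish: covered petri dish, 64 mm across, 16 mm tall, on the bench to the left of the shaker; loose bystander; origin at the centre of its underside
- bottle_right: small white reagent bottle with screw cap, 32 mm wide, 59 mm tall, on the bench to the right of the shaker; loose bystander; origin at the centre of its underside
- timer: white digital timer lying flat, 62x62x16 mm, right of the shaker; loose bystander; origin at the centre of its underside
- cup_red: clear specimen cup standing on its screw lid, 54 mm wide, 78 mm tall, on a thin card right of the shaker; loose bystander; origin at the centre of its underside
- pipette: pipette lying flat, 52x232x30 mm, well to the right of the shaker; loose bystander; origin at the centre of its underside

How it is judged:
On the way, in this order (a step that is already met when the one before it is completed fails the run):
1. the rack stands fully home against the end stop (y of rack in the frame of shaker above 0.03 m and z of rack in the frame of shaker below 0.068 m and angle between rack's own z axis and vertical below 0.05 rad), for 0.2 s.
2. the thumbscrew is turned down tight and the hold-down plate presses on all four caps (value of joint thumbscrew above 11.9 rad and contact force between hold_plate and anything else above 6 N and contact force between hold_plate and tube_0 above 0.5 N and contact force between hold_plate and tube_2 above 0.5 N and contact force between hold_plate and tube_3 above 0.5 N and contact force between hold_plate and tube_4 above 0.5 N), for 0.2 s.
At the end, for the whole second after the job is handed in: Rack within 4 mm of home against the stop, flat on the platform; thumbscrew within 0.67 rad of its lower stop (above 11.9); plate presses over 6 N in all, over 0.5 N on each of the four caps; tubes upright within 0.15 rad; rack and screw at rest (all of step 1 and all of step 2 and angle between each of tube_0, tube_2, tube_3, tube_4's own z axis and vertical below 0.15 rad and linear speed of rack below 0.01 m/s and velocity of joint thumbscrew between -0.05 and 0.05 rad/s); the robot touches nothing.
It fails at once if the rack is lifted more than 12 mm off the platform (z of rack in the frame of shaker above 0.076 m).
It fails at once if a tube is lifted more than 12 mm in the rack (z of any of tube_0, tube_2, tube_3, tube_4 in the frame of rack above 0.02 m).
It fails at once if one of the things around the shaker is shifted more than 20 mm (distance of any of bottle_left, petri_dish, bottle_right, timer, cup_red, pipette from where it was at the start of the episode above 0.02 m).
It also fails if it takes over 72 s, if anything falls off the work surface, if the arm or the gripper's body presses on something with over 40 N, if the wrist force passes 120 N, or if a joint passes its speed limit or range.

## Working session

There is one attempt and no reset: what is moved stays moved. The work goes in short steps, Python scripts to look and compute and a shell command to move; the robot and the scene stay as the last step left them, time stands still between calls to the robot, and variables do not carry over. Pictures are saved under pics/ and viewed, at most 10 in all, crops included, and the job is handed in when it is done.

```bash
mkdir -p pics; ls
python3 - <<'E'
from plant import robot
import cv2,json
for n in("side","top"):
    cv2.imwrite(f"pics/{n}0.png",robot.grab_frame(n)[:,:,::-1]); c=robot.camera_info(n); print(n,c)
o=robot.observe();print(o)
E
```

```text
pics
side {'camera_matrix': array([[447.17298319,   0.        , 313.35417223],
       [  0.        , 447.17298319, 197.58691869],
       [  0.        ,   0.        ,   1.        ]]), 'k1': 0.007239270969623979, 'extrinsics': array([[ 0.98104603, -0.07494521,  0.178695  ,  0.24219379],
       [-0.19271418, -0.47371143,  0.85933621, -1.03060229],
       [ 0.02024673, -0.87748544, -0.47917573,  0.78288788],
       [ 0.        ,  0.        ,  0.        ,  1.        ]])}
top {'camera_matrix': array([[425.91259969,   0.        , 315.0684927 ],
       [  0.        , 425.91259969, 197.49574529],
       [  0.        ,   0.        ,   1.        ]]), 'k1': 0.013730016925634686, 'extrinsics': array([[-0.00535548, -0.99398524,  0.10938311,  0.30239576],
       [-0.99989654,  0.00678318,  0.01268433,  0.09144841],
       [-0.01335   , -0.10930386, -0.99391873,  1.75529317],
       [ 0.        ,  0.        ,  0.        ,  1.        ]])}
{'time_s': 0.1, 'joint_pos': array([-1.45926467e+00,  1.81444988e-01,  1.60788602e+00, -1.27641319e-05,
        1.35379987e+00, -2.06289993e-01]), 'qd': array([-0.00147089, -0.00223754, -0.00329845,  0.00193466, -0.00111992,
        0.00021996]), 'effort': array([ 7.37066148e-04, -4.34817195e+01, -3.42695832e+01,  7.03456951e-02,
        3.39904544e-02, -3.83324186e-05]), 'position': array([ 0.17965092, -0.5457168 ,  0.2379231 ]), 'orientation': array([-3.10049088e+00, -4.96895613e-01, -9.48359834e-05]), 'ft_force': array([-0.43841945, -0.90638131, -0.5590081 ]), 'ft_torque': array([ 0.01410829,  0.03576732, -0.03123396]), 'grasp_force': 0.0, 'width': 0.999080242681385}
```

View pics/top0.png

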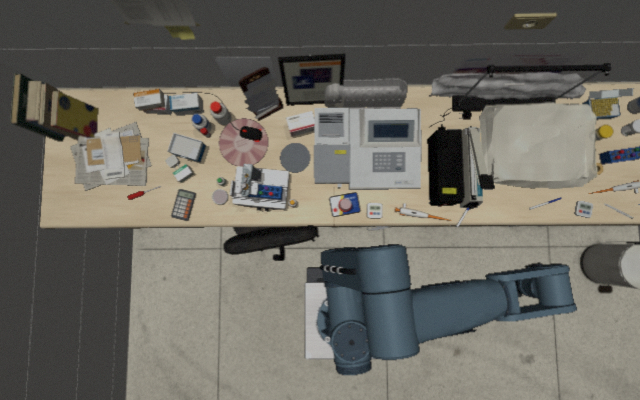

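View pics/side0.png

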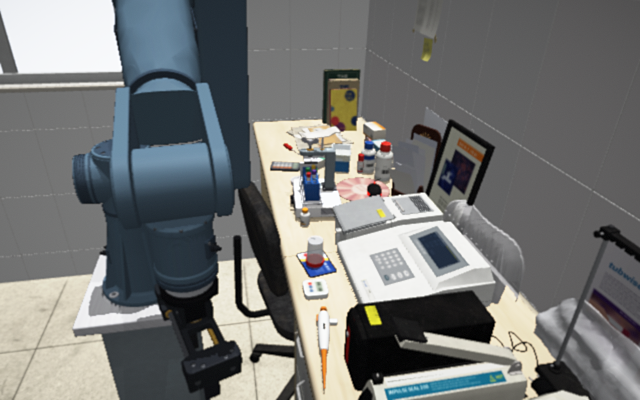

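Top: the shaker is around (262,188), with the arm well clear of it. Side: the shaker is around (318,185). I'll zoom in on both.

Run:
```python
import cv2,numpy as np
t=cv2.imread("pics/top0.png")[155:220,215:305]; s=cv2.imread("pics/side0.png")[135:235,270:370]
a=cv2.resize(t,None,fx=6,fy=6,interpolation=cv2.INTER_CUBIC); cv2.imwrite("pics/tc.png",a)
cv2.imwrite("pics/sc.png",cv2.resize(s,None,fx=6,fy=6,interpolation=cv2.INTER_CUBIC))
```

```text
(no output)
```

View pics/tc.png

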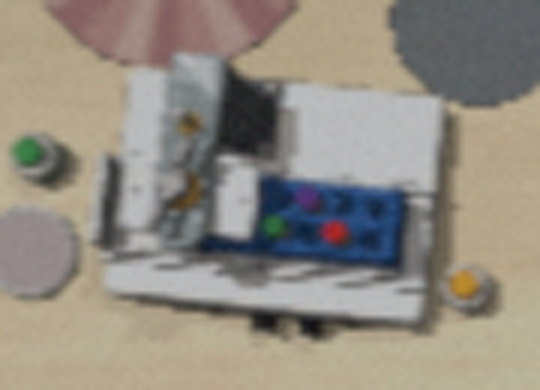

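View pics/sc.png

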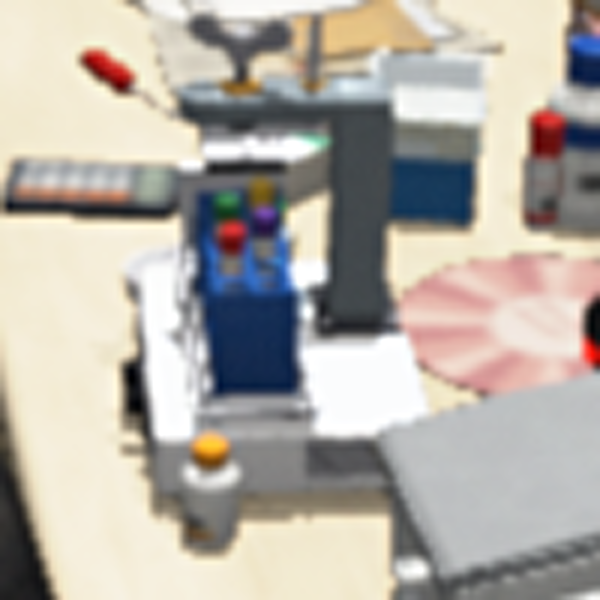

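Top crop: housing corners (133,68), (443,97), (430,320) and (105,290), brass bush (187,190), pin bush (190,122), rack end right edge about x=405. Side crop: bush (243,88), pin bush (312,85), wings from (195,28) to (288,40), and the rack's front plate (210..297, 285..390).

```bash
cat > h.py <<'E'
import numpy as np,cv2
from plant import robot
O={'top':(215,155),'side':(270,135)}
def ray(n,u,v):
    c=robot.camera_info(n);E=c['extrinsics'];K=c['camera_matrix']
    p=cv2.undistortPoints(np.array([[[u,v]]],float),K,np.array([c['k1'],0,0,0.]))[0,0]
    return E[:3,3],E[:3,:3]@np.array([*p,1])
def cray(n,u,v): return ray(n,O[n][0]+(u+.5)/6-.5,O[n][1]+(v+.5)/6-.5)
def pl(r,z): o,d=r; return o+d*(z-o[2])/d[2]
def tri(a,b):
    A=[];B=[]
    for o,d in(a,b):
        d=d/np.linalg.norm(d);P=np.eye(3)-np.outer(d,d);A.append(P);B.append(P@o)
    return np.linalg.lstsq(np.vstack(A),np.hstack(B),rcond=None)[0]
def pix(n,P):
    c=robot.camera_info(n);E=c['extrinsics'];q=E[:3,:3].T@(np.array(P)-E[:3,3]);x=q[:2]/q[2]
    return (c['camera_matrix'][:2,:2]@(x*(1+c['k1']*(x@x))))+c['camera_matrix'][:2,2]
E
python3 - <<'E'
from h import *
np.set_printoptions(precision=4,suppress=True)
C=[pl(cray('top',*p),.05) for p in((133,68),(443,97),(430,320),(105,290))]
for c in C:print(c)
print('ctr',sum(C)/4, [np.degrees(np.arctan2(*(a-b)[:2])) for a,b in((C[0],C[1]),(C[3],C[2]))],[np.degrees(np.arctan2(-(a-b)[1],-(a-b)[0])) for a,b in((C[3],C[0]),(C[2],C[1]))],[np.linalg.norm(a-b) for a,b in((C[0],C[1]),(C[3],C[2]),(C[3],C[0]),(C[2],C[1]))])
print('bush top',pl(cray('top',187,190),.2),'side',pl(cray('side',243,88),.198),'tri',tri(cray('top',187,190),cray('side',243,88)))
print('pin top',pl(cray('top',190,122),.198),'side',pl(cray('side',312,85),.198))
for p in((195,28),(288,40)):print('wing',pl(cray('side',*p),.23))
for n,p,z in(('side',(210,288),.13),('side',(297,290),.13),('side',(213,392),.064),('side',(298,390),.064),('top',(405,190),.13),('top',(402,268),.13)):print('rackend',pl(cray(n,*p),z))
for n,p in(('bottleR',(465,285)),('bl',(27,152))):print(n,pl(cray('top',*p),.059))
for p in((308,197),(335,232),(274,227)):print('cap',pl(cray('top',*p),.152))
E
```

```text
[0.6215 0.4312 0.05  ]
[0.6    0.2208 0.05  ]
[0.4487 0.2293 0.05  ]
[0.4704 0.4479 0.05  ]
ctr [0.5352 0.3323 0.05  ] [np.float64(5.832165448262979), np.float64(5.660269122524658)] [np.float64(-6.277768672807752), np.float64(-3.214309678211777)] [np.float64(0.21152082475901454), np.float64(0.21962701747973867), np.float64(0.15206850286971432), np.float64(0.15156316310941714)]
bush top [0.5171 0.367  0.2   ] side [0.5154 0.3567 0.198 ] tri [0.5179 0.3682 0.1932]
pin top [0.5597 0.366  0.198 ] side [0.5552 0.3554 0.198 ]
wing [0.4901 0.3712 0.23  ]
wing [0.5384 0.3457 0.23  ]
rackend [0.4771 0.2443 0.13  ]
rackend [0.5232 0.2348 0.13  ]
rackend [0.48   0.2471 0.064 ]
rackend [0.527  0.2419 0.064 ]
rackend [0.5257 0.2391 0.13  ]
rackend [0.4754 0.2409 0.13  ]
bottleR [0.4712 0.2053 0.059 ]
bl [0.5631 0.5    0.059 ]
cap [0.5187 0.2986 0.152 ]
cap [0.4962 0.2813 0.152 ]
cap [0.4997 0.32   0.152 ]
```

```bash
cat >> h.py <<'E'
from scipy.spatial.transform import Rotation as R
C0=np.array([.535,.332]);Y=np.radians(-5.5);ex=np.array([np.cos(Y),np.sin(Y)]);ey=np.array([-ex[1],ex[0]])
S=np.array([.517,.368])
def st():
    o=robot.observe();M=R.from_rotvec(o['orientation']).as_matrix();return o,M,np.degrees(np.arctan2(M[1,0],M[0,0]))
def go(xyz,head=None):
    o,M,a=st();d=M.T@(np.array(xyz)-o['position'])/.04
    print('t %.1f'%o['time_s'],'pos',o['position'].round(4),'head %.1f'%a,'F',o['ft_force'].round(1),'q6 %.2f'%o['joint_pos'][5],'w %.2f'%o['width'],'\n shift units',d.round(3),'turn',None if head is None else round((a-head+180)%360-180,1))
def sh(x,y,z): return [*(C0+ex*x+ey*y),z]
E
python3 -m inch '{"plan":[[1,[0.3,-0.34,0],0],[1,[0.6,-0.68,0],0],[1,[0.6,-0.68,0],0],[1,[0.6,-0.68,0],0],[1,[0.6,-0.68,0],0],[1,[0.6,-0.68,0],0],[1,[0.6,-0.68,0],0],[1,[0.6,-0.68,0],0],[1,[0.6,-0.68,0],0],[1,[0.6,-0.68,0],0],[1,[0.6,-0.68,0],0],[1,[0.6,-0.68,0],0],[1,[0.6,-0.68,0],0],[1,[0.6,-0.68,0],0],[1,[0.6,-0.68,0],0],[1,[0.6,-0.68,0],0],[1,[0.6,-0.68,0],0],[1,[0.6,-0.68,0],0],[1,[0.6,-0.68,0],0],[1,[0.3,-0.34,0],0]]}'
python3 -c "
from h import *
go(sh(-.022,-.124,.2),84.5)"
```

```text
time_s: 2.1
position: [0.4516, 0.0896, 0.2384]
orientation: [-3.101, -0.5, 0.0]
ft_force: [0.2, 0.2, -0.8]
width: 0.005
grasp_force: 0.0
t 2.1 pos [0.4516 0.0896 0.2384] head 18.3 F [ 0.2  0.2 -0.8] q6 1.19 w 0.01 
 shift units [ 2.128 -2.483  0.961] turn -66.2
```

```bash
python3 -m inch '{"plan":[[1,[0.42,-0.5,0],0],[1,[0.42,-0.5,0],0],[1,[0.42,-0.5,0],0],[1,[0.42,-0.5,0],0],[1,[0.42,-0.5,0],0],[1,[0,0,0],-8.3],[1,[0,0,0],-8.3],[1,[0,0,0],-8.3],[1,[0,0,0],-8.3],[1,[0,0,0],-8.3],[1,[0,0,0],-8.3],[1,[0,0,0],-8.3],[1,[0,0,0],-8.1],[1,[0,0,0.6],0],[1,[0,0,0.6],0],[1,[0,0,0.6],0],[1,[0,0,0.6],0],[1,[0,0,0.5],0],[1,[0,0,0],0]]}'
python3 - <<'E'
from h import *
go(sh(-.022,-.124,.115),84.5);go(sh(-.022,-.041,.115),84.5)
t=robot.grab_frame('top')[155:220,215:305,::-1];s=robot.grab_frame('side')[135:235,270:370,::-1]
f=lambda a,k:cv2.resize(a,None,fx=k,fy=k,interpolation=cv2.INTER_CUBIC)
a=np.zeros((500,800,3),np.uint8);b=f(np.ascontiguousarray(t),4);c=f(np.ascontiguousarray(s),4.4);a[:260,:360]=b;a[:440,360:]=c
cv2.imwrite('pics/p1.png',a)
E
```

```text
time_s: 4.0
position: [0.4973, 0.2079, 0.1194]
orientation: [-2.325, -2.108, 0.009]
ft_force: [0.3, -1.5, -0.7]
width: 0.004
grasp_force: 0.0
t 4.0 pos [0.4973 0.2079 0.1194] head 84.4 F [ 0.3 -1.5 -0.7] q6 0.27 w 0.00 
 shift units [0.079 0.092 0.109] turn -0.1
t 4.0 pos [0.4973 0.2079 0.1194] head 84.4 F [ 0.3 -1.5 -0.7] q6 0.27 w 0.00 
 shift units [2.154 0.088 0.106] turn -0.1
```

View pics/p1.png

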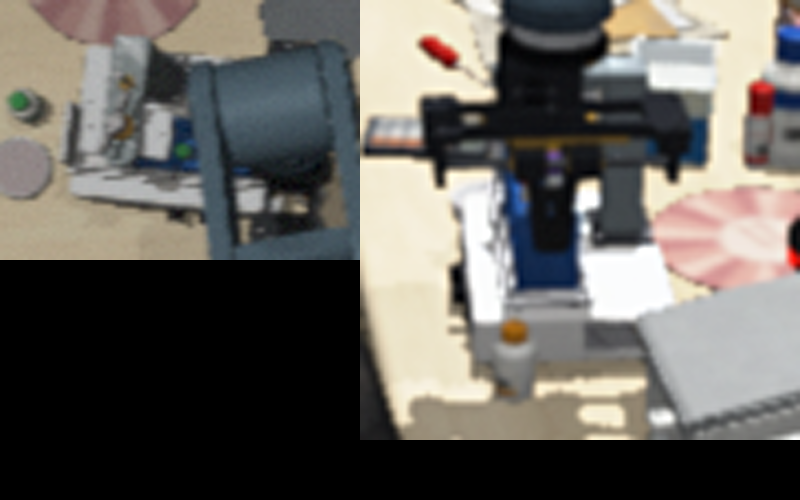

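Side: the shut finger is at panel (553,240), centred on the rack's end plate (520–585). I'll push.

```bash
python3 -m inch '{"plan":[[1,[0.15,0.05,0.05],0],[1,[0.15,0.04,0.05],0],[1,[0.15,0,0],0],[1,[0.15,0,0],0],[1,[0.15,0,0],0],[1,[0.15,0,0],0],[1,[0.15,0,0],0],[1,[0.15,0,0],0],[1,[0.15,0,0],0],[1,[0.15,0,0],0],[1,[0.15,0,0],0],[1,[0.15,0,0],0],[1,[0.05,0,0],0],[1,[0,0,0],0]]}'
python3 -c "
from h import *
go(sh(-.022,-.041,.115),84.5)"
```

```text
time_s: 5.5
position: [0.5106, 0.2822, 0.1186]
orientation: [-2.326, -2.111, -0.0]
ft_force: [0.8, -0.5, -0.9]
width: 0.006
grasp_force: 0.0
t 5.5 pos [0.5106 0.2822 0.1186] head 84.4 F [ 0.8 -0.5 -0.9] q6 0.40 w 0.01 
 shift units [ 0.273 -0.063  0.09 ] turn -0.1
```

```bash
python3 -m inch '{"plan":[[1,[0.04,0,0],0],[1,[0.04,0,0],0],[1,[0.04,0,0],0],[1,[0.04,0,0],0],[1,[0,0,0],0]]}'; for i in 1; do python3 -m inch '{"plan":[[1,[0.04,0,0],0],[1,[0.04,0,0],0],[1,[0,0,0],0]]}';done;  python3 -c "
from h import *
go(sh(-.022,-.041,.115),84.5)"
```

```text
time_s: 6.0
position: [0.5113, 0.2883, 0.1187]
orientation: [-2.327, -2.11, -0.0]
ft_force: [-0.4, 0.8, 1.0]
width: 0.005
grasp_force: 0.0
time_s: 6.3
position: [0.5117, 0.2915, 0.1188]
orientation: [-2.327, -2.111, -0.0]
ft_force: [-0.3, -0.6, 0.9]
width: 0.009
grasp_force: 0.0
t 6.3 pos [0.5117 0.2915 0.1188] head 84.4 F [-0.3 -0.6  0.9] q6 0.41 w 0.01 
 shift units [ 0.037 -0.067  0.094] turn -0.1
```

```bash
python3 -m inch '{"plan":[[1,[0.03,0,0],0],[1,[0.03,0,0],0],[1,[0,0,0],0]]}' | sed -n '2p;4p'; python3 -m inch '{"plan":[[1,[0.03,0,0],0],[1,[0.03,0,0],0],[1,[0,0,0],0]]}'| sed -n '2p;4p'
```

```text
position: [0.5119, 0.2939, 0.1188]
ft_force: [0.3, -1.0, 0.4]
position: [0.512, 0.2946, 0.1187]
ft_force: [-1.5, -7.8, 2.8]
```

Run:
```python
from h import *
t=robot.grab_frame('top')[155:220,215:305,::-1];s=robot.grab_frame('side')[135:235,270:370,::-1]
f=lambda a,k:cv2.resize(a,None,fx=k,fy=k,interpolation=cv2.INTER_CUBIC)
a=np.zeros((500,800,3),np.uint8);b=f(np.ascontiguousarray(t),4);c=f(np.ascontiguousarray(s),4.4);a[:260,:360]=b;a[:440,360:]=c
cv2.imwrite('pics/p2.png',a)
```

```text
(no output)
```

View pics/p2.png

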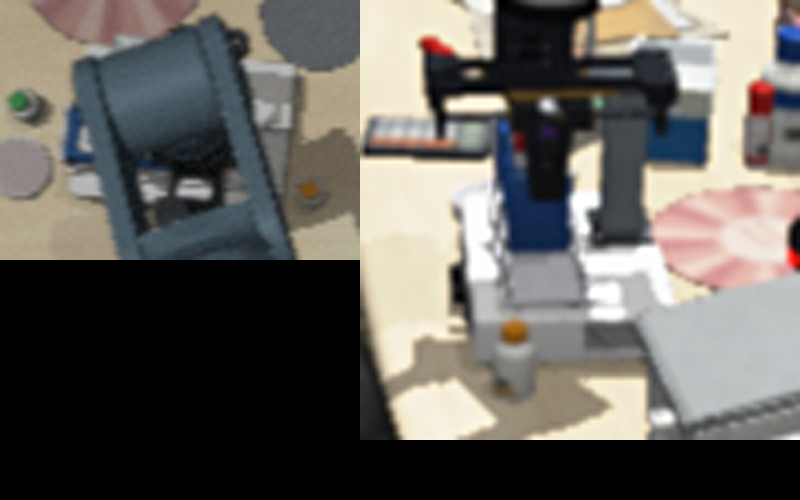

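Force of −7.8 N along y and the TCP at the predicted place: the rack is home, with blue at the stop in the top panel (70,140). I'll back off and rise.

```bash
python3 -m inch '{"plan":[[1,[-0.3,0,0],0],[1,[-0.6,0,0],0],[1,[-0.6,0,0],0],[1,[-0.6,0,0],0],[1,[0,0,-0.5],0],[1,[0,0,-0.8],0],[1,[0,0,-0.9],0],[1,[0,0,-0.9],0],[1,[0,0,-0.9],0],[1,[0,0,-0.6],0],[1,[0,0,0],0]]}'
python3 - <<'E'
from h import *
def pose(h,p,z):
    a=np.radians(h-5.5-90);tx=np.array([np.cos(a),np.sin(a)]);ty=np.array([np.sin(a),-np.cos(a)])
    go([*(S-tx*p[0]/1e3-ty*p[1]/1e3),z],h-95.5)
pose(205,(12,32),.225)
s=robot.grab_frame('side')[135:235,270:370,::-1]
cv2.imwrite('pics/p3.png',cv2.resize(np.ascontiguousarray(s),None,fx=6,fy=6,interpolation=cv2.INTER_CUBIC))
E
sed -i '$r /dev/stdin' h.py <<'E'
def pose(h,p,z):
    a=np.radians(h-5.5-90);tx=np.array([np.cos(a),np.sin(a)]);ty=np.array([np.sin(a),-np.cos(a)])
    go([*(S-tx*p[0]/1e3-ty*p[1]/1e3),z],h-95.5)
E
```

```text
time_s: 8.1
position: [0.5058, 0.2127, 0.3071]
orientation: [2.324, 2.108, 0.011]
ft_force: [-0.8, -0.1, -0.6]
width: 0.006
grasp_force: 0.0
t 8.1 pos [0.5058 0.2127 0.3071] head 84.4 F [-0.8 -0.1 -0.6] q6 0.28 w 0.01 
 shift units [ 3.275 -0.713  2.056] turn -25.1
```

View pics/p3.png

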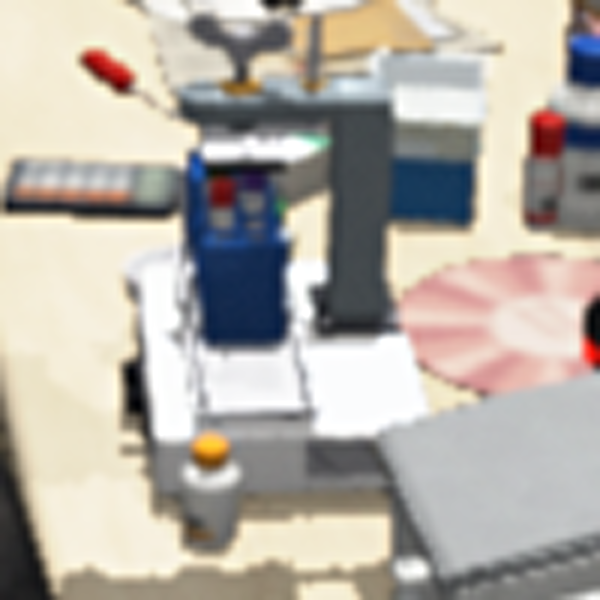

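Side: the rack's front plate is now at (200–290, 235–345), tubes are under the plate, and wings still run (190,28)–(290,40). That puts the wing headings at roughly 142°/322° in the shaker frame, so I'll land the finger behind the front wing.

```bash
python3 -m inch '{"plan":[[1,[0.54,-0.12,0],0],[1,[0.54,-0.12,0],0],[1,[0.55,-0.12,0],0],[1,[0.55,-0.12,0],0],[1,[0.55,-0.12,0],0],[1,[0.54,-0.11,0],0],[1,[0,0,0],-8.4],[1,[0,0,0],-8.4],[1,[0,0,0],-8.3],[1,[0,0,0],0]]}'
python3 -c "
from h import *
pose(205,(12,32),.225)"
```

```text
time_s: 9.15
position: [0.4875, 0.345, 0.3002]
orientation: [-1.81, -2.565, 0.005]
ft_force: [-0.7, -0.2, 0.5]
width: 0.004
grasp_force: 0.0
t 9.2 pos [0.4875 0.345  0.3002] head 109.6 F [-0.7 -0.2  0.5] q6 0.08 w 0.00 
 shift units [-0.005  0.093  1.88 ] turn 0.1
```

```bash
python3 -m inch '{"plan":[[1,[0,0.05,0.4],0],[1,[0,0.04,0.5],0],[1,[0,0,0.5],0],[1,[0,0,0.48],0],[1,[0,0,0],0],[1,[0.114,-0.034,0.004],8],[1,[0.114,-0.034,0.004],8],[1,[0.114,-0.034,0.004],8],[1,[0.114,-0.034,0.004],8],[1,[0,0,0],0]]}'
python3 -c "
from h import *
pose(205-32,(12,32),.225)"
```

```text
time_s: 10.15
position: [0.4841, 0.3641, 0.227]
orientation: [-2.452, -1.963, -0.0]
ft_force: [0.6, 0.2, 0.5]
width: 0.001
grasp_force: 0.0
t 10.2 pos [0.4841 0.3641 0.227 ] head 77.4 F [0.6 0.2 0.5] q6 0.67 w 0.00 
 shift units [-0.027 -0.017  0.049] turn -0.1
```

```bash
python3 -m inch '{"plan":[[1,[0.114,-0.034,0.006],8],[1,[0.114,-0.034,0.006],8],[1,[0.114,-0.034,0.006],8],[1,[0.114,-0.034,0.006],8],[1,[0.114,-0.034,0.006],8],[1,[0.114,-0.034,0.006],8],[1,[0.114,-0.034,0.006],8],[1,[0.114,-0.034,0.006],8],[1,[0.114,-0.034,0.006],8],[1,[0.114,-0.034,0.006],8],[1,[0.114,-0.034,0.006],8],[1,[0.114,-0.034,0.006],8],[1,[0.114,-0.034,0.006],8],[1,[0.114,-0.034,0.006],8],[1,[0.114,-0.034,0.006],8],[1,[0,0,0],0]]}'
python3 -c "
from h import *
pose(53,(12,32),.222)"
```

```text
time_s: 11.75
position: [0.5308, 0.3999, 0.2231]
orientation: [2.928, -1.137, -0.001]
ft_force: [-1.0, -0.5, 0.1]
width: 0.002
grasp_force: 0.3
t 11.8 pos [0.5308 0.3999 0.2231] head -42.5 F [-1.  -0.5  0.1] q6 2.78 w 0.00 
 shift units [-0.015  0.021  0.028] turn 0.0
```

```bash
python3 -m inch '{"plan":[[1,[-0.12,0,0],0],[1,[0,0,-0.5],0],[1,[0,0,-0.6],0],[1,[0.12,0,-0.1],0],[1,[-0.115,0.053,0],-8.5],[1,[-0.115,0.053,0],-8.5],[1,[-0.115,0.053,0],-8.5],[1,[-0.115,0.053,0],-8.5],[1,[-0.115,0.053,0],-8.5],[1,[-0.115,0.053,0],-8.5],[1,[-0.115,0.053,0],-8.5],[1,[-0.115,0.053,0],-8.5],[1,[-0.115,0.053,0],-8.5],[1,[-0.115,0.053,0],-8.5],[1,[-0.115,0.053,0],-8.5],[1,[-0.115,0.053,0],-8.5],[1,[-0.115,0.053,0],-8.5]]}'
python3 -m inch '{"plan":[[1,[-0.115,0.053,0],-8.5],[1,[-0.115,0.053,0],-8.5],[1,[-0.115,0.053,0],-8.5],[1,[-0.115,0.053,0],-8.5],[1,[-0.115,0.053,0],-8.5],[1,[-0.115,0.053,0],-8.5],[1,[-0.115,0.053,0],-8.5],[1,[-0.115,0.053,0],-8.5],[1,[-0.115,0.053,0],-8.5],[1,[-0.115,0.053,0],-8.5],[1,[-0.115,0.053,0],-8.5],[1,[-0.115,0.053,0],-8.5],[1,[0,0,0],0]]}' | sed -n '2p;4p'
python3 - <<'E'
from h import *
pose(265.5,(12,32),.222)
s=robot.grab_frame('side')[130:180,285:345,::-1]
cv2.imwrite('pics/p4.png',cv2.resize(np.ascontiguousarray(s),None,fx=10,fy=10,interpolation=cv2.INTER_CUBIC))
E
```

```text
time_s: 13.45
position: [0.4833, 0.369, 0.2704]
orientation: [2.596, 1.769, -0.001]
ft_force: [0.4, 0.3, 0.5]
width: 0.005
grasp_force: 0.0
position: [0.5243, 0.3346, 0.2704]
ft_force: [0.0, -0.0, -0.1]
t 14.8 pos [0.5243 0.3346 0.2704] head 170.2 F [ 0.  -0.  -0.1] q6 -1.02 w 0.01 
 shift units [ 0.024 -0.008  1.209] turn 0.2
```

View pics/p4.png

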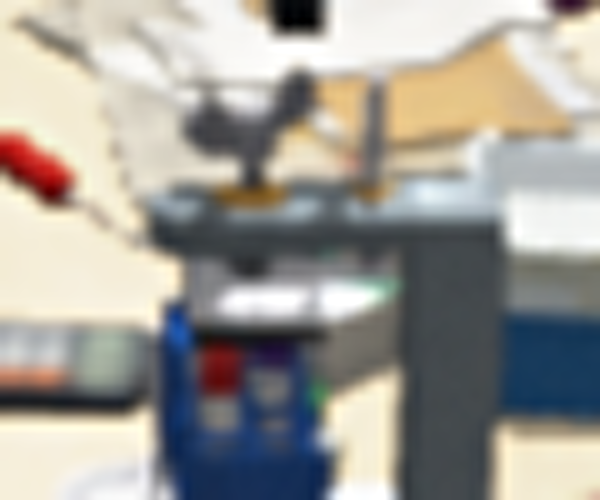

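Wings are now turned (left lobe near at (215,120), right lobe far at (300,95)), so the stroke worked. Second stroke.

```bash
python3 -m inch '{"plan":[[1,[0,0,0.4],0],[1,[0,0,0.4],0],[1,[0,0,0.4],0],[1,[0,0,0],0],[1,[0.114,-0.034,0.004],8],[1,[0.114,-0.034,0.004],8],[1,[0.114,-0.034,0.004],8],[1,[0.114,-0.034,0.004],8],[1,[0.114,-0.034,0.004],8],[1,[0.114,-0.034,0.004],8],[1,[0.114,-0.034,0.004],8],[1,[0.114,-0.034,0.004],8],[1,[0.114,-0.034,0.004],8],[1,[0.114,-0.034,0.004],8],[1,[0.114,-0.034,0.004],8],[1,[0.114,-0.034,0.004],8],[1,[0.114,-0.034,0.004],8]]}' | sed -n '2p;4p'
python3 -c "
from h import *
pose(161.5,(12,32),.222)"
python3 -m inch '{"plan":[[1,[0.114,-0.034,0.004],8],[1,[0.114,-0.034,0.004],8],[1,[0.114,-0.034,0.004],8],[1,[0.114,-0.034,0.004],8],[1,[0.114,-0.034,0.004],8],[1,[0.114,-0.034,0.004],8],[1,[0.114,-0.034,0.004],8],[1,[0.114,-0.034,0.004],8],[1,[0.114,-0.034,0.004],8],[1,[0.114,-0.034,0.004],8],[1,[0.114,-0.034,0.004],8],[1,[0.114,-0.034,0.004],8],[1,[0.114,-0.034,0.004],8],[1,[0.06,-0.018,0.004],4.4],[1,[0,0,0],0]]}'| sed -n '2p;4p'
python3 -c "
from h import *
pose(53,(12,32),.219)"
```

```text
position: [0.4832, 0.3704, 0.2209]
ft_force: [-2.1, -1.0, 0.5]
t 16.5 pos [0.4832 0.3704 0.2209] head 65.7 F [-2.1 -1.   0.5] q6 0.88 w 0.00 
 shift units [-0.012 -0.003 -0.027] turn -0.3
position: [0.53, 0.4002, 0.2184]
ft_force: [-0.8, 0.5, -1.4]
t 18.0 pos [0.53   0.4002 0.2184] head -42.4 F [-0.8  0.5 -1.4] q6 2.78 w 0.00 
 shift units [ 0.004  0.013 -0.014] turn 0.1
```

```bash
python3 -m inch '{"plan":[[1,[-0.12,0,0],0],[1,[0,0,-0.5],0],[1,[0,0,-0.6],0],[1,[0.12,0,-0.1],0],[1,[-0.115,0.053,0],-8.5],[1,[-0.115,0.053,0],-8.5],[1,[-0.115,0.053,0],-8.5],[1,[-0.115,0.053,0],-8.5],[1,[-0.115,0.053,0],-8.5],[1,[-0.115,0.053,0],-8.5],[1,[-0.115,0.053,0],-8.5],[1,[-0.115,0.053,0],-8.5],[1,[-0.115,0.053,0],-8.5],[1,[-0.115,0.053,0],-8.5],[1,[-0.115,0.053,0],-8.5],[1,[-0.115,0.053,0],-8.5],[1,[-0.115,0.053,0],-8.5]]}' | sed -n '2p;4p'
python3 -m inch '{"plan":[[1,[-0.115,0.053,0],-8.5],[1,[-0.115,0.053,0],-8.5],[1,[-0.115,0.053,0],-8.5],[1,[-0.115,0.053,0],-8.5],[1,[-0.115,0.053,0],-8.5],[1,[-0.115,0.053,0],-8.5],[1,[-0.115,0.053,0],-8.5],[1,[-0.115,0.053,0],-8.5],[1,[-0.115,0.053,0],-8.5],[1,[-0.115,0.053,0],-8.5],[1,[-0.115,0.053,0],-8.5],[1,[-0.115,0.053,0],-8.5],[1,[0,0,0],0]]}' | sed -n '2p;4p'
python3 - <<'E'
from h import *
pose(265.5,(12,32),.218)
s=robot.grab_frame('side')[130:180,285:345,::-1]
cv2.imwrite('pics/p5.png',cv2.resize(np.ascontiguousarray(s),None,fx=10,fy=10,interpolation=cv2.INTER_CUBIC))
E
```

```text
position: [0.4831, 0.3688, 0.2661]
ft_force: [-0.2, 0.3, -1.2]
position: [0.5241, 0.3345, 0.2661]
ft_force: [-0.9, 1.1, -0.0]
t 21.0 pos [0.5241 0.3345 0.2661] head 170.2 F [-0.9  1.1 -0. ] q6 -1.02 w 0.01 
 shift units [ 0.021 -0.005  1.203] turn 0.2
```

View pics/p5.png

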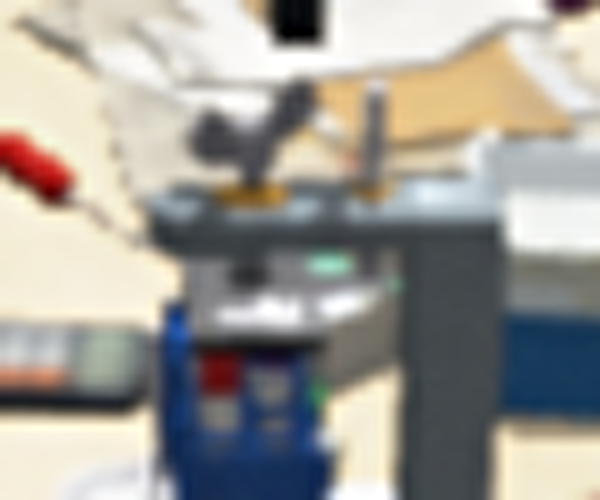

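The screw has dropped another half turn (lobes at (220,130)/(300,100), lower than before). Third stroke.

```bash
python3 -m inch '{"plan":[[1,[0,0,0.4],0],[1,[0,0,0.4],0],[1,[0,0,0.4],0],[1,[0,0,0],0],[1,[0.114,-0.034,0.004],8],[1,[0.114,-0.034,0.004],8],[1,[0.114,-0.034,0.004],8],[1,[0.114,-0.034,0.004],8],[1,[0.114,-0.034,0.004],8],[1,[0.114,-0.034,0.004],8],[1,[0.114,-0.034,0.004],8],[1,[0.114,-0.034,0.004],8],[1,[0.114,-0.034,0.004],8],[1,[0.114,-0.034,0.004],8],[1,[0.114,-0.034,0.004],8],[1,[0.114,-0.034,0.004],8],[1,[0.114,-0.034,0.004],8]]}' | sed -n '2p;4p'
python3 -c "
from h import *
pose(161.5,(12,32),.218)"
python3 -m inch '{"plan":[[1,[0.114,-0.034,0.004],8],[1,[0.114,-0.034,0.004],8],[1,[0.114,-0.034,0.004],8],[1,[0.114,-0.034,0.004],8],[1,[0.114,-0.034,0.004],8],[1,[0.114,-0.034,0.004],8],[1,[0.114,-0.034,0.004],8],[1,[0.114,-0.034,0.004],8],[1,[0.114,-0.034,0.004],8],[1,[0.114,-0.034,0.004],8],[1,[0.114,-0.034,0.004],8],[1,[0.114,-0.034,0.004],8],[1,[0.114,-0.034,0.004],8],[1,[0.06,-0.018,0.004],4.4],[1,[0,0,0],0]]}'| sed -n '2p;4p'
python3 -c "
from h import *
pose(53,(12,32),.215)"
```

```text
position: [0.4829, 0.3702, 0.2166]
ft_force: [-1.9, -1.1, 0.8]
t 22.8 pos [0.4829 0.3702 0.2166] head 65.8 F [-1.9 -1.1  0.8] q6 0.88 w 0.01 
 shift units [-0.004  0.001 -0.034] turn -0.2
position: [0.5297, 0.4001, 0.2141]
ft_force: [-1.4, 0.6, -1.5]
t 24.2 pos [0.5297 0.4001 0.2141] head -42.3 F [-1.4  0.6 -1.5] q6 2.78 w 0.01 
 shift units [ 0.009  0.006 -0.023] turn 0.2
```

```bash
python3 -m inch '{"plan":[[1,[-0.12,0,0],0],[1,[0,0,-0.5],0],[1,[0,0,-0.6],0],[1,[0.12,0,-0.1],0],[1,[-0.115,0.053,0],-8.5],[1,[-0.115,0.053,0],-8.5],[1,[-0.115,0.053,0],-8.5],[1,[-0.115,0.053,0],-8.5],[1,[-0.115,0.053,0],-8.5],[1,[-0.115,0.053,0],-8.5],[1,[-0.115,0.053,0],-8.5],[1,[-0.115,0.053,0],-8.5],[1,[-0.115,0.053,0],-8.5],[1,[-0.115,0.053,0],-8.5],[1,[-0.115,0.053,0],-8.5],[1,[-0.115,0.053,0],-8.5],[1,[-0.115,0.053,0],-8.5]]}' | sed -n '2p;4p'
python3 -m inch '{"plan":[[1,[-0.115,0.053,0],-8.5],[1,[-0.115,0.053,0],-8.5],[1,[-0.115,0.053,0],-8.5],[1,[-0.115,0.053,0],-8.5],[1,[-0.115,0.053,0],-8.5],[1,[-0.115,0.053,0],-8.5],[1,[-0.115,0.053,0],-8.5],[1,[-0.115,0.053,0],-8.5],[1,[-0.115,0.053,0],-8.5],[1,[-0.115,0.053,0],-8.5],[1,[-0.115,0.053,0],-8.5],[1,[-0.115,0.053,0],-8.5],[1,[0,0,0],0]]}' | sed -n '2p;4p'
python3 -c "
from h import *
pose(265.5,(12,32),.216)"
```

```text
position: [0.4828, 0.3686, 0.2618]
ft_force: [-0.2, -0.5, -0.2]
position: [0.5239, 0.3343, 0.2618]
ft_force: [0.0, -0.3, -0.0]
t 27.2 pos [0.5239 0.3343 0.2618] head 170.3 F [ 0.  -0.3 -0. ] q6 -1.02 w 0.00 
 shift units [ 0.016 -0.     1.145] turn 0.3
```

```bash
python3 -m inch '{"plan":[[1,[0,0,0.4],0],[1,[0,0,0.4],0],[1,[0,0,0.35],0],[1,[0,0,0],0],[1,[0.114,-0.034,0.004],8],[1,[0.114,-0.034,0.004],8],[1,[0.114,-0.034,0.004],8],[1,[0.114,-0.034,0.004],8],[1,[0.114,-0.034,0.004],8],[1,[0.114,-0.034,0.004],8],[1,[0.114,-0.034,0.004],8],[1,[0.114,-0.034,0.004],8],[1,[0.114,-0.034,0.004],8],[1,[0.114,-0.034,0.004],8],[1,[0.114,-0.034,0.004],8],[1,[0.114,-0.034,0.004],8],[1,[0.114,-0.034,0.004],8]]}' | sed -n '2p;4p'
python3 -m inch '{"plan":[[1,[0.114,-0.034,0],8],[1,[0.114,-0.034,0],8],[1,[0.114,-0.034,0],8],[1,[0.114,-0.034,0],8],[1,[0.114,-0.034,0],8],[1,[0.114,-0.034,0],8],[1,[0,0,0],0]]}'| sed -n '2p;4p'
python3 -c "
from h import *
pose(113.5,(12,32),.215)"
python3 -m inch '{"plan":[[1,[0.057,-0.018,0],4],[1,[0.057,-0.018,0],4],[1,[0.057,-0.018,0],4],[1,[0,0,0],0]]}'| sed -n '2p;4p'
python3 -c "
from h import *
pose(101.5,(12,32),.215)"
```

```text
position: [0.4826, 0.37, 0.2143]
ft_force: [-1.1, -1.2, 0.5]
position: [0.4954, 0.3951, 0.2141]
ft_force: [-1.0, -0.3, -0.6]
t 29.6 pos [0.4954 0.3951 0.2141] head 18.1 F [-1.  -0.3 -0.6] q6 1.74 w 0.00 
 shift units [ 0.005  0.011 -0.023] turn 0.1
position: [0.5013, 0.3987, 0.2141]
ft_force: [-2.7, 1.6, -1.1]
t 30.1 pos [0.5013 0.3987 0.2141] head 6.4 F [-2.7  1.6 -1.1] q6 1.95 w 0.01 
 shift units [ 0.011  0.004 -0.022] turn 0.4
```

```bash
for k in 1; do python3 -m inch '{"plan":[[1,[0.029,-0.009,0],2],[1,[0.029,-0.009,0],2],[1,[0.029,-0.009,0],2],[1,[0,0,0],0]]}'| sed -n '2,4p'; done; python3 -m inch '{"plan":[[1,[0.029,-0.009,0],2],[1,[0.029,-0.009,0],2],[1,[0,0,0],0]]}'| sed -n '2,4p';python3 -c "
from h import *
pose(91.5,(12,32),.215)"
```

```text
position: [0.5047, 0.4, 0.2142]
orientation: [-3.141, -0.011, 0.002]
ft_force: [-2.2, 2.5, -1.5]
position: [0.5066, 0.4007, 0.2142]
orientation: [3.14, -0.099, -0.003]
ft_force: [-4.6, 2.0, -1.1]
t 30.8 pos [0.5066 0.4007 0.2142] head -3.6 F [-4.6  2.  -1.1] q6 2.12 w -0.00 
 shift units [ 0.016 -0.003 -0.019] turn 0.4
```

```bash
python3 -m inch '{"plan":[[1,[0.029,-0.009,0],2],[1,[0.029,-0.009,0],2],[1,[0,0,0],0]]}'| sed -n '2,4p';python3 -m inch '{"plan":[[1,[0.04,0,0],0],[1,[0,0,0],0],[1,[0,0,0],0]]}'| sed -n '2,4p'
```

```text
position: [0.5077, 0.4014, 0.2142]
orientation: [3.134, -0.208, -0.007]
ft_force: [-9.1, 1.4, 1.7]
position: [0.5079, 0.4014, 0.2141]
orientation: [3.134, -0.205, -0.011]
ft_force: [-13.8, 1.0, 3.0]
```

The force climbs with no motion, so the screw is at its stop. I'll retreat straight back, then up, and take a last look.

```bash
python3 -m inch '{"plan":[[1,[-0.1,0,0],0],[1,[-0.2,-0.05,0],0],[1,[0,0,-0.5],0],[1,[0,0,-0.9],0],[1,[0,0,-0.9],0],[1,[0,0,-0.9],0],[1,[0,0,-0.5],0],[1,[0,0,0],0],[1,[0,0,0],0],[1,[0,0,0],0]]}'
python3 - <<'E'
from h import *
f=lambda a,k:cv2.resize(np.ascontiguousarray(a),None,fx=k,fy=k,interpolation=cv2.INTER_CUBIC)
s=robot.grab_frame('side')[130:210,270:370,::-1]
cv2.imwrite('pics/p6.png',f(s,7))
E
```

```text
time_s: 32.35
position: [0.4994, 0.404, 0.3603]
orientation: [3.133, -0.213, -0.004]
ft_force: [0.3, -0.3, -0.7]
width: 0.001
grasp_force: 0.0
```

View pics/p6.png

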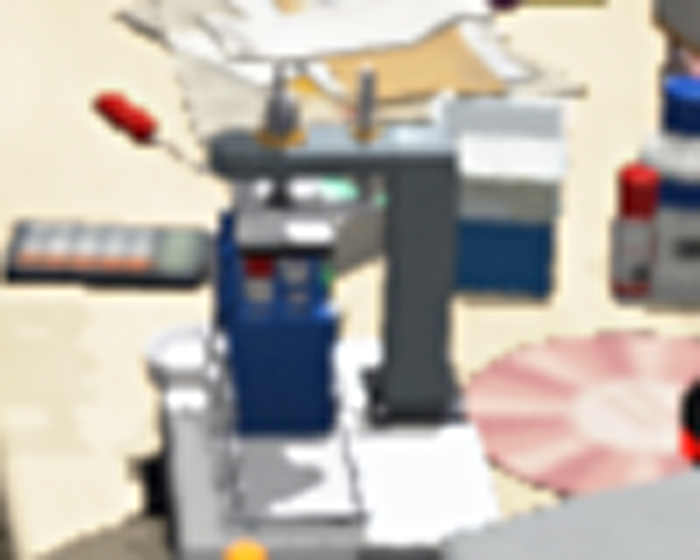

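The plate is down on the caps at (290,240), the wings are end-on to the camera at (283,100) (along y, the tight position), and the rack is home. Handing in.

```bash
python3 -c "
from plant import robot
print(robot.job_done())"
```

```text
the job is handed in; nothing more can be done
None
```

I pushed the rack home against the end stop, tightened the thumbscrew to its stop so the plate is down on the caps, moved the arm clear and handed the job in at about 32 s; no verdict was returned.

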